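# Set the ratchet to tighten and pull down the lid nut of a filter housing

## Task

The ratchet left clipped on the loose lid nut of the stainless filter housing is still set to undo it. Flip its red lever over to tighten, then work the handle back and forth, without backing the nut off, until the nut is firm on its gasket at about 1.7 newton metres (a push of about 13 N in the middle of the grip); stop there, so that the gasket is not crushed, let go of the ratchet and disturb nothing else on the bench.

Things in the scene. Friction and masses are not known exactly. Their poses are not given: they have to be found in the camera images.
- holder: Round stainless disc filter housing on three legs, immovable. Lid and base 180 mm across; lid's upper face 86 mm above the bench, the one nut in its middle; on the far side two small brass plugs up to 96 mm; two pipes with flanges leave it low on the far side. Origin on the bench under its centre, z up; at the start the ratchet's handle points along its -x.
- nut (a joint): Angle of the lid nut (brass, 22 mm hexagon) in rad, 0 at the start, growing as it tightens (clockwise from above). Its thread takes about 0.5 N m to turn. Somewhere between 0.8 and 1.6 rad, different each time and not to be seen, it meets the gasket; from there the torque climbs by about 15 N m per rad. Let go, it springs back under 0.1 rad and thread friction holds it.
- gasket: White sealing ring between lid and base; only its edge shows. Origin on the nut's axis, 86 mm above the bench. The nut bears on it with about 18 N for each N m of torque beyond what the thread takes: about 22 N at 1.7 N m; it is crushed above 38 N (about 2.5 N m at the handle).
- nut_top (a point): Centre of the top of the nut, 105.5 mm above the bench, hidden inside the ratchet's socket: on the vertical axis about which nut and ratchet turn.
- ratchet (a joint): Angle of the ratchet's handle (rad), 0 at the start, growing clockwise from above. Its locking socket is clipped on the nut: it turns there but cannot be lifted off. Driving one way it turns the nut, the other way it clicks freely over the pawl.
- head_top (a point): Centre of the top of the ratchet's round head (43 mm across, 24 mm thick), on the turning axis, 135.5 mm above the bench. Its x axis points from the handle to the head, z up.
- grip (a point): Middle of the ratchet's level black round grip (25 mm thick, from 78 to 186 mm from the turning axis), on its axis, 130 mm from the turning axis, 123.5 mm above the bench. Back strokes take about 1 N here; after reversing, the handle idles up to 0.45 rad until the pawl bites (18 teeth). It is free to swing 0.9 rad either way from the start.
- lever (a joint): Red reversing lever on top of the head (rad): 0 at its stop set to loosen, 0.84 at the other stop set to tighten (clockwise from above). Pivot 28 mm from the turning axis towards the grip; the lever points away from the grip. Growing moves its tab to the right, looking along the handle to the head (head_top's -y). Stiff: takes about 5 N at the tab and stays where it is put.
- lever_tab (a point): Top of the lever's upright red tab, 8 mm long, 7 mm wide, 15 mm tall, 26 mm from the lever's pivot, nearly over the turning axis; 155 mm above the bench; the lever's flat arm reaches 140.5 mm. A push across the handle on the tab hardly turns the ratchet.
- media_bottle: Amber bottle with blue cap, 72 mm across, 165 mm tall, loose. Origin at the centre of its foot.
- tip_box: Pipette tip box, white with blue lid, 82 x 122 x 64 mm, loose. Origin at the centre of its foot.

How it is judged:
By the outcome, as a careful person would: the job done as asked, in the order asked, and still so for the second after the job is handed in, with the robot touching nothing.
It also fails if it takes over 72 s, if anything falls off the work surface, if the arm or the gripper's body presses on something with over 40 N, if the wrist force passes 120 N, or if a joint passes its speed limit or range.

## Robot

A 7-joint arm with a two-finger parallel gripper is mounted at the origin on the work surface. World frame = base frame: x ahead of the robot, y to its left, z up, the work surface at z = 0. Lengths are in m, angles in rad, forces in N, time in s.
With the tool pointing down it reaches from about 0.35 to 0.9 m from the base axis. Payload 19.9 kg.
Tool frame: the origin (TCP) lies between the finger pads; the fingertips stand 22 mm ahead of it and the grasp point (between the pads) lies 3 mm ahead of it; z points along the fingers, y is the line along which they close (so a half turn about z gives the same grasp; the last joint's range is limited). The gripper opens to 85 mm and grips with 20 to 120 N. Pads are 22 mm wide; open, the fingers measure 114 mm over their backs; the gripper's body (76 mm by 85 mm) begins 54 mm behind the grasp point. The pads swing forward as they close: fully open they stand 13 mm farther back than shut.
Start: joints at [1.272, 0.417, -0.01, 1.614, 0.005, 1.111, -0.053], TCP at [0.159, -0.604, 0.253] pointing down, gripper open.
Joint ranges: [-2.81, 2.81], [-0.39, 2.02], [-1.27, 1.25], [0.06, 2.57], [-1.19, 4.33], [0.19, 2], [-2.82, 2.82]. Speed limits (rad/s): [1.89, 1.89, 2.39, 2.39, 3.01, 3.01, 3.01].

## Interface

Orientations are given as a unit quaternion [w, x, y, z].
In Python, from plant import status, imaging, ticket gives the robot as it stands. The module is installed in compiled form; this text tells all that it offers.
- The arm moves only by the shell command python3 -m inch 'ROWS'. ROWS is JSON, a list that holds one entry, the list of rows, each a list of 7 numbers: the closure, from -1 (fully open) to 1 (shut), then the shift along the tool's x, y, z in units of 25 mm (1.0 is 25 mm), then the turn, a rotation vector about the tool's x, y, z in units of 8 degrees (1.0 is 8 degrees). A call has exactly 8 rows; each row is the pose to reach, as a shift and turn from the pose commanded when the call began, along the tool's axes at that moment; what a row does not reach only later rows make up. A row lasts 1/10 s, in which the tool goes at most 50 mm and 8.59 degrees, less where a joint would pass 70% of its speed; a pose out of reach is approached as far as the arm can. A call with a gripper value outside its range is refused whole. The fingers move at their own pace and stop on an object; the grip force is fixed at half the most. Time passes only in rows, so rows that repeat a pose let the fingers close, or fill a call up. It gives the time, the measured TCP pose, the force, the opening and the grip force at its end, in the units of the state.
- status.get_obs(): the state, without advancing time (a new reading comes with each control period).
- imaging.camera(name): name is "scene" or "top"; returns the picture (480x640x3 uint8, blue, green, red); there is no depth.
- imaging.get_calibration(name): a dict with "mtx" (3x3 intrinsics, pixels), "origin" and "rotation" of the camera in the world. Camera axes: x right, y down, z forward; pixel columns grow to the right and rows downward; lengths in m; the calibration is good to about 2 mm. A picture is of the moment at which its call begins. get_calibration takes no time and is no camera call.
- ticket.finish_job(): hands the job in; it is judged then, once.
Trained networks look in the newest picture that a camera, given by its name, has taken for a name from the list of things; names that differ only in an ending like _2 or _b are one class to them, and where a whole thing is asked for, a point or a joint stands for the part that bears it (a point fixed in the world has none). Each returns a list of dicts, best first, with "confidence" (0 to 1); they miss things now and then, are a little off and sometimes report something else, mostly with a low value. They report only what shows in the picture. A call takes as long as a camera call.
- imaging.find_in(query, camera): "box" ([left, top, right, bottom] in pixels, round what is visible of it).
- imaging.outline_of(query, camera): "region" (480x640 bool, what is visible of it) and "box" ([left, top, right, bottom] in pixels, round what is visible of it).
The state is a dict: "t": time; "q": joint angles; "dq": joint speeds; "joint_torque": joint torques, N m; "tool_pos": TCP position; "tool_rot": TCP orientation; "wrist_force": force on the tool from outside, world axes, zero at the start; "wrist_torque": the same for the moment, N m; "grip_width": finger opening in m; "grip_force": force on a finger pad.
Only numpy, scipy, OpenCV 4.12 (cv2) and the standard library are available. Lean on these libraries where they do the work, as an engineer would, in place of code of your own. Each camera call takes 0.05 s, during which the arm holds its last target. There are 200 camera calls.

## Working session

There is one attempt and no reset: what is moved stays moved. The work goes in short steps, Python scripts to look and compute and a shell command to move; the robot and the scene stay as the last step left them, time stands still between calls to the robot, and variables do not carry over. Pictures are saved under pics/ and viewed, at most 10 in all, crops included, and the job is handed in when it is done.

```bash
mkdir -p pics
cat > h.py <<'E'
import numpy as np, cv2
from plant import status, imaging, ticket
from scipy.spatial.transform import Rotation as R
def cal(n):
    c=imaging.get_calibration(n); return np.array(c["mtx"]),np.array(c["origin"]),np.array(c["rotation"])
def back(n,u,v,z):
    K,o,Rm=cal(n); d=Rm@np.linalg.solve(K,[u,v,1.]); return o+d*(z-o[2])/d[2]
def proj(n,p):
    K,o,Rm=cal(n); q=K@(Rm.T@(np.array(p)-o)); return q[:2]/q[2]
E
python3 - <<'E'
from h import *
for n in("scene","top"):
    cv2.imwrite(f"pics/{n}0.png",imaging.camera(n))
    K,o,Rm=cal(n); print(n,o.round(3),Rm.round(2).tolist(),K[0,0])
    for q in("head_top","grip","lever_tab","holder","media_bottle","tip_box","lever","ratchet"):
        for r in imaging.find_in(q,n)[:2]: print(q,np.round(r["box"]),round(r["confidence"],2))
o=status.get_obs();print(o["t"],o["tool_pos"],o["tool_rot"],o["wrist_force"],R.from_quat(np.roll(o["tool_rot"],-1)).as_matrix().round(3))
E
```

```text
scene [ 1.14  -0.12   0.937] [-0.24, 0.74, 0.6, -0.19] 435.0410129847341
head_top [245. 213. 295. 281.] 0.61
grip [248. 217. 294. 284.] 0.83
holder [245. 212. 340. 345.] 0.59
media_bottle [134. 225. 178. 285.] 0.75
media_bottle [427. 198. 483. 239.] 0.42
tip_box [426. 196. 485. 240.] 0.76
ratchet [246. 210. 296. 282.] 0.89
top [0.327 0.026 1.339] [0.07, -0.7, 0.71, -0.06] 489.25812073303774
head_top [352. 203. 390. 281.] 0.76
grip [356. 204. 390. 284.] 0.6
lever_tab [358. 214. 369. 225.] 0.61
holder [321. 173. 395. 282.] 0.72
media_bottle [454. 250. 497. 288.] 0.89
tip_box [156. 251. 214. 291.] 0.72
lever [357. 211. 370. 225.] 0.62
ratchet [355. 206. 390. 283.] 0.69
0.9 [ 0.15876329 -0.60447604  0.25325573] [-3.19317583e-05  9.91765849e-01  1.28064432e-01 -2.44175263e-05] [ 0.18866026  0.35700947 -0.57845003] [[ 0.967  0.254 -0.   ]
 [ 0.254 -0.967  0.   ]
 [-0.    -0.    -1.   ]]
```

View pics/top0.png

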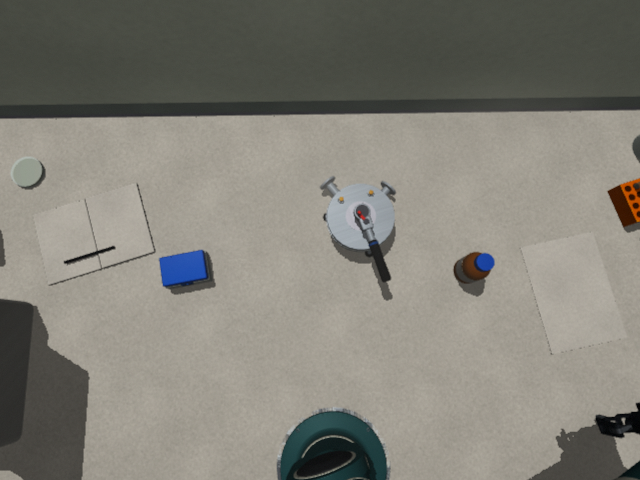

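View pics/scene0.png

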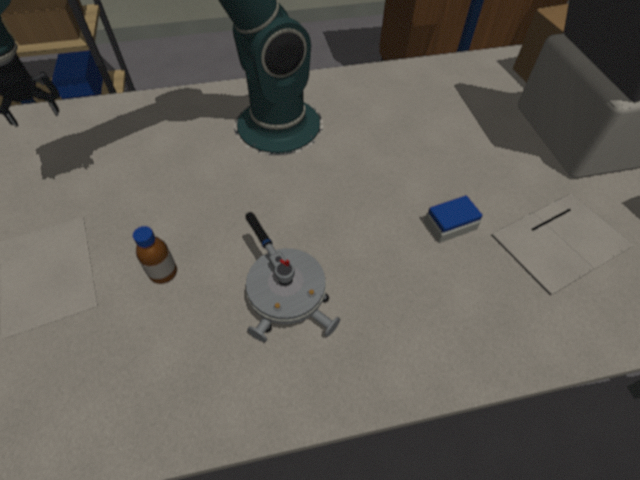

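The top view shows the head at about (362,212), the grip end at (387,279), the bottle at (475,267) and the tip box at (184,268). The scene view shows the lid at (286,283) and the grip end at (250,215).

Run:
```python
from h import *
im=imaging.camera("top"); s=imaging.camera("scene")
a=cv2.resize(im[170:300,310:440],(520,520),interpolation=cv2.INTER_CUBIC)
cv2.imwrite("pics/crop1.png",a)
def cen(mask): 
    v,u=np.nonzero(mask); return u.mean(),v.mean(),len(u)
for n,g in(("top",im),("scene",s)):
    f=g.astype(int); b,gr,r=f[...,0],f[...,1],f[...,2]
    red=(r>110)&(gr<70)&(b<70)
    rr=np.zeros_like(red); 
    x0,y0,x1,y1=(345,195,385,235) if n=="top" else (265,245,310,290)
    rr[y0:y1,x0:x1]=red[y0:y1,x0:x1]
    c=cen(rr);print(n,"red",c,back(n,c[0],c[1],.150))
    for q in("grip","ratchet","holder"):
        for o in imaging.outline_of(q,n)[:1]:
            m=o["region"]; c=cen(m); print(n,q,o["confidence"],c,back(n,c[0],c[1],.1235)); 
    blk=(f.max(2)<60)&(m|True)
    x0,y0,x1,y1=(360,235,400,285) if n=="top" else (240,205,280,250)
    bb=np.zeros_like(red); bb[y0:y1,x0:x1]=blk[y0:y1,x0:x1]
    nn,L,st,ce=cv2.connectedComponentsWithStats(bb.astype(np.uint8)); i=1+st[1:,4].argmax()
    v,u=np.nonzero(L==i); P=np.array([back(n,*p,.1235) for p in zip(u,v)])[:,:2]; c=P.mean(0); d=np.linalg.svd(P-c)[2][0]; t=(P-c)@d
    print(n,"grip",c,d,t.min(),t.max(),st[i])
    r=imaging.find_in("holder",n)
for q in("media_bottle","tip_box"): 
    b=imaging.find_in(q,"top")[0]["box"];print(q,back("top",(b[0]+b[2])/2,(b[1]+b[3])/2,.08))
```

```text
Traceback (most recent call last):
  File "h.py", line 7, in back
    K,o,Rm=cal(n); d=Rm@np.linalg.solve(K,[u,v,1.]); return o+d*(z-o[2])/d[2]
                     ~~^~~~~~~~~~~~~~~~~~~~~~~~~~~~
ValueError: matmul: Input operand 1 has a mismatch in its core dimension 0, with gufunc signature (n?,k),(k,m?)->(n?,m?) (size 3 is different from 4)
```

View pics/crop1.png

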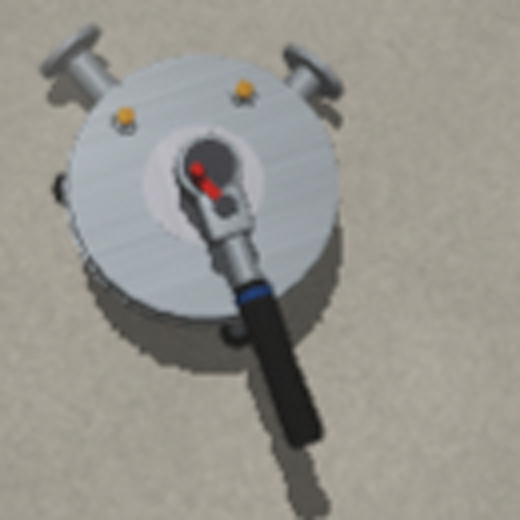

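The crop shows the lid disc centred at about (205,186), the head at (212,163), the red tab at (197,170) with the lever pointing up-left, and the grip from (256,290) to (305,440). The calibration rotation is a quaternion, so I'll fix the helper.

```bash
sed -i 's/,np.array(c\["rotation"\])/,R.from_quat(np.roll(c["rotation"],-1)).as_matrix()/' h.py
cat > m.py <<'E'
from h import *
from scipy.optimize import least_squares
im=imaging.camera("top"); s=imaging.camera("scene")
for n,g in(("top",im),("scene",s)):
    f=g.astype(int); b,gr,r=f[...,0],f[...,1],f[...,2]
    def win(m,x0,y0,x1,y1):
        z=np.zeros(m.shape,np.uint8); z[y0:y1,x0:x1]=m[y0:y1,x0:x1]; return z
    v,u=np.nonzero(win((r>110)&(gr<80)&(b<80),*((345,195,385,235) if n=="top" else (265,245,310,290))))
    P=np.array([back(n,*p,.148) for p in zip(u,v)]); print(n,"red",u.mean(),v.mean(),len(u),P.mean(0).round(4),P.min(0).round(4),P.max(0).round(4))
    bb=win(f.max(2)<60,*((360,235,400,285) if n=="top" else (240,205,280,250)))
    nn,L,st,ce=cv2.connectedComponentsWithStats(bb); i=1+st[1:,4].argmax()
    v,u=np.nonzero(L==i); P=np.array([back(n,*p,.1235) for p in zip(u,v)])[:,:2]; c=P.mean(0); d=np.linalg.svd(P-c)[2][0]; t=(P-c)@d
    print(n,"grip",c,d,t.min(),t.max(),st[i])
    o=imaging.outline_of("holder",n)
    print([ (x["confidence"],x["box"]) for x in o][:2])
K,o,Rm=cal("top"); print(o,Rm.round(3).tolist())
# lid: edge samples from crop1 (4x): pixel -> world z=.086
pts=[(200,53),(68,190),(342,190),(95,265),(305,262),(290,82),(150,308)]
P=np.array([back("top",310+(x+.5)/4-.5,170+(y+.5)/4-.5,.086)[:2] for x,y in pts])
r=least_squares(lambda p:np.hypot(*(P-p[:2]).T)-p[2],[.6,-.05,.09]);print("lid",r.x,r.fun.round(4))
print("head",back("top",310+52.6,170+40.3,.1355))
for q in("media_bottle","tip_box"): 
    b=imaging.find_in(q,"top")[0]["box"];print(q,back("top",(b[0]+b[2])/2,(b[1]+b[3])/2,.08))
E
python3 m.py
```

```text
top red 360.96153846153845 214.80769230769232 26 [ 0.6225 -0.0779  0.148 ] [ 0.6116 -0.0854  0.148 ] [ 0.635  -0.0682  0.148 ]
top grip [ 0.50790977 -0.12085904] [-0.93105794 -0.36487136] -0.0449993004056003 0.05143762852908219 [365 244  25  38 392]
[(0.86, [319.9, 173.8, 395.9, 282.0])]
scene red 283.9375 260.5625 16 [ 0.6255 -0.0784  0.148 ] [ 0.6207 -0.0848  0.148 ] [ 0.6287 -0.0696  0.148 ]
scene grip [ 0.50772348 -0.12346355] [0.95456462 0.29800399] -0.05295406101640872 0.05603727357428512 [246 213  26  35 296]
[(0.73, [278.6, 280.6, 290.7, 285.2]), (0.62, [246.3, 209.5, 339.9, 343.8])]
[0.32662773 0.02566512 1.33863601] [[-0.013, -0.983, 0.184], [-1.0, 0.013, 0.002], [-0.004, -0.184, -0.983]]
lid [ 0.63714875 -0.08115553  0.08947496] [-0.0011 -0.0011  0.0026  0.0006 -0.004   0.001   0.0019]
head [ 0.63730471 -0.08351201  0.1355    ]
media_bottle [ 0.49233705 -0.37340577  0.08      ]
tip_box [0.49529618 0.37628592 0.08      ]
```

```bash
cat > go.py <<'E'
# usage: go.py x y z yaw_deg : shift/turn in move units from the present pose
import sys; from h import *
o=status.get_obs(); M=R.from_quat(np.roll(o["tool_rot"],-1)).as_matrix()
x,y,z,a=map(float,sys.argv[1:]); a=np.radians(a)
T=np.array([[np.cos(a),np.sin(a),0],[np.sin(a),-np.cos(a),0],[0,0,-1]])
print("t",round(o["t"],2),"shift",(M.T@(np.array([x,y,z])-o["tool_pos"])/.025).round(2),"turn",(np.degrees(R.from_matrix(M.T@T).as_rotvec())/8).round(2),"F",np.round(o["wrist_force"],1),"pos",np.round(o["tool_pos"],4),"w",round(o["grip_width"],4))
E
python3 go.py .630 -.0736 .22 17.5
```

```text
t 1.3 shift [ 23.63 -15.75   1.33] turn [-0.    0.   -0.35] F [-0.3  0.3  1.2] pos [ 0.1587 -0.6045  0.2532] w 0.0856
```

```bash
python3 -m inch '[[[0.3,1,-0.6,0,0,0,0],[0.3,2.4,-1.6,0,0,0,0],[0.3,3.9,-2.6,0,0,0,0],[0.3,5.4,-3.6,0,0,0,0],[0.3,6.9,-4.6,0,0,0,-0.1],[0.3,8.4,-5.6,0,0,0,-0.2],[0.3,9.9,-6.6,0,0,0,-0.3],[0.3,11.4,-7.6,0,0,0,-0.35]]]'; python3 -m inch '[[[0.3,1.5,-1,0,0,0,0],[0.3,3,-2,0,0,0,0],[0.3,4.5,-3,0,0,0,0],[0.3,6,-4,0.2,0,0,0],[0.3,7.5,-5,0.3,0,0,0],[0.3,9,-6,0.4,0,0,0],[0.3,10.2,-7,0.5,0,0,0],[0.3,10.8,-7.4,0.5,0,0,0]]]'; python3 go.py .630 -.0736 .165 17.5
```

```text
t: 2.1
tool_pos: [0.3871, -0.3468, 0.2536]
tool_rot: [0.0, 0.988, 0.152, 0.0]
wrist_force: [0.9, -0.1, -0.1]
grip_width: 0.0298
grip_force: 0.0
t: 2.9
tool_pos: [0.5892, -0.0867, 0.2404]
tool_rot: [-0.001, 0.988, 0.154, 0.0]
wrist_force: [-1.3, -0.4, -0.1]
grip_width: 0.0298
grip_force: 0.0
t 2.9 shift [1.71 0.   3.02] turn [-0.01 -0.    0.03] F [-1.3 -0.4 -0.1] pos [ 0.5892 -0.0867  0.2404] w 0.0298
```

```bash
python3 -m inch '[[[0.3,0.9,0,0.3,0,0,0],[0.3,1.7,0,0.7,0,0,0],[0.3,1.7,0,1.2,0,0,0],[0.3,1.7,0,1.7,0,0,0],[0.3,1.7,0,2.2,0,0,0],[0.3,1.7,0,2.6,0,0,0],[0.3,1.7,0,2.9,0,0,0],[0.3,1.7,0,3,0,0,0]]]'; python3 go.py .630 -.0736 .165 17.5
python3 - <<'E'
from h import *
a=imaging.camera("top")[170:270,310:410];b=imaging.camera("scene")[220:320,235:335]
cv2.imwrite("pics/c2.png",cv2.resize(np.hstack([a,b]),(800,400),interpolation=cv2.INTER_CUBIC))
E
```

```text
t: 3.7
tool_pos: [0.6281, -0.078, 0.165]
tool_rot: [-0.0, 0.988, 0.152, -0.0]
wrist_force: [-1.1, 0.6, 1.0]
grip_width: 0.03
grip_force: 0.0
t 3.7 shift [ 0.13 -0.15  0.  ] turn [-0.    0.01 -0.  ] F [-1.1  0.6  1. ] pos [ 0.6281 -0.078   0.165 ] w 0.03
```

View pics/c2.png

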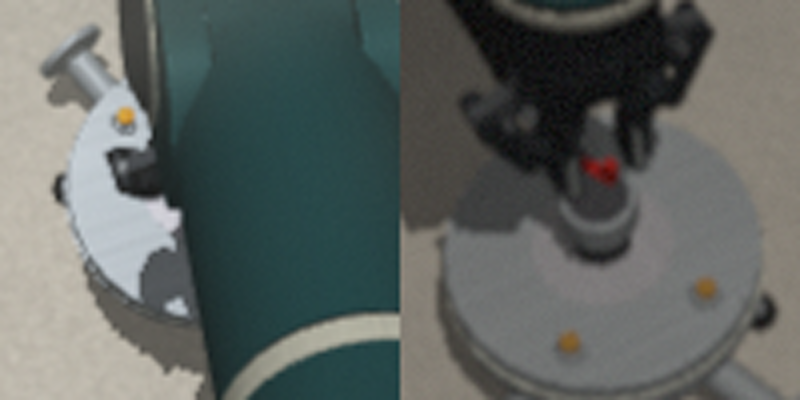

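The right panel shows the red tab at (600,168), standing between the two fingers. Next I push it to the right (tool +y).

```bash
python3 -m inch '[[[0.3,0.1,0.1,0,0,0,0],[0.3,0.1,0.25,0,0,0,0],[0.3,0.1,0.4,0,0,0,0],[0.3,0.1,0.55,0,0,0,0],[0.3,0.1,0.7,0,0,0,0],[0.3,0.1,0.8,0,0,0,0],[0.3,0.1,0.88,0,0,0,0],[0.3,0.1,0.92,0,0,0,0]]]'; python3 -m inch '[[[0.3,0,0.02,0,0,0,0],[0.3,0,0.04,0,0,0,0],[0.3,0,0.06,0,0,0,0],[0.3,0,0.08,0,0,0,0],[0.3,0,0.1,0,0,0,0],[0.3,0,0.1,0,0,0,0],[0.3,0,0.1,0,0,0,0],[0.3,0,0.1,0,0,0,0]]]'
```

```text
t: 4.6
tool_pos: [0.6384, -0.0982, 0.1662]
tool_rot: [-0.001, 0.988, 0.153, 0.001]
wrist_force: [1.7, 7.0, 0.0]
grip_width: 0.0299
grip_force: 2.8
t: 5.4
tool_pos: [0.6389, -0.1006, 0.1661]
tool_rot: [-0.001, 0.988, 0.153, 0.0]
wrist_force: [0.1, 5.3, -0.6]
grip_width: 0.03
grip_force: 2.6
```

```bash
python3 -m inch '[[[0.3,0,0.02,0,0,0,0],[0.3,0,0.05,0,0,0,0],[0.3,0,0.08,0,0,0,0],[0.3,0,0.1,0,0,0,0],[0.3,0,0.12,0,0,0,0],[0.3,0,0.12,0,0,0,0],[0.3,0,0.12,0,0,0,0],[0.3,0,0.12,0,0,0,0]]]'
```

```text
t: 6.2
tool_pos: [0.6395, -0.1034, 0.166]
tool_rot: [-0.001, 0.988, 0.153, 0.0]
wrist_force: [-1.5, 6.3, 2.3]
grip_width: 0.0295
grip_force: 3.1
```

```bash
python3 -m inch '[[[0.3,0,0.02,0,0,0,0],[0.3,0,0.04,0,0,0,0],[0.3,0,0.06,0,0,0,0],[0.3,0,0.08,0,0,0,0],[0.3,0,0.08,0,0,0,0],[0.3,0,0.08,0,0,0,0],[0.3,0,0.08,0,0,0,0],[0.3,0,0.08,0,0,0,0]]]'
python3 - <<'E'
from h import *
b=imaging.camera("scene")[220:320,235:335]
cv2.imwrite("pics/c3.png",cv2.resize(b,(500,500),interpolation=cv2.INTER_CUBIC))
E
```

```text
t: 7.0
tool_pos: [0.6398, -0.104, 0.1659]
tool_rot: [-0.001, 0.988, 0.153, -0.0]
wrist_force: [-5.6, 11.8, 3.4]
grip_width: 0.0296
grip_force: 6.5
```

View pics/c3.png

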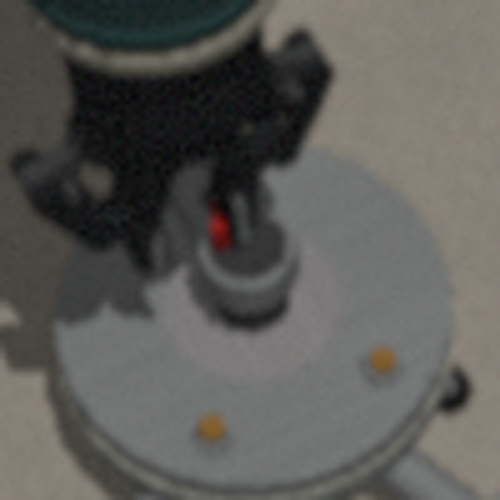

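The tab, at about (220,228), is now on the right side of the head. Motion stopped as the force rose from 6 to 13 N, so the lever is on its stop. I'll back off, lift and look.

```bash
python3 -m inch '[[[0.3,0,-0.15,0,0,0,0],[0.3,0,-0.4,0,0,0,0],[0.3,0,-0.4,-0.6,0,0,0],[0.3,0,-0.4,-1.4,0,0,0],[0,-1,-0.4,-2.2,0,0,0],[0,-2.4,-0.4,-2.4,0,0,0],[0,-3.8,-0.4,-2.4,0,0,0],[0,-5,-0.4,-2.4,0,0,0]]]'; python3 go.py .5126 -.1205 .1265 17.5;  python3 - <<'E'
from h import *
a=imaging.camera("top")[170:290,310:430];b=imaging.camera("scene")[200:320,225:345]
cv2.imwrite("pics/c4.png",cv2.resize(np.hstack([a,b]),(800,400),interpolation=cv2.INTER_CUBIC))
E
```

```text
t: 7.85
tool_pos: [0.5165, -0.1352, 0.2272]
tool_rot: [0.001, 0.988, 0.152, 0.001]
wrist_force: [1.0, -0.2, 0.1]
grip_width: 0.0428
grip_force: 0.0
t 7.85 shift [ 0.02 -0.61  4.03] turn [ 0.01 -0.01 -0.  ] F [ 1.  -0.2  0.1] pos [ 0.5165 -0.1352  0.2272] w 0.0428
```

View pics/c4.png

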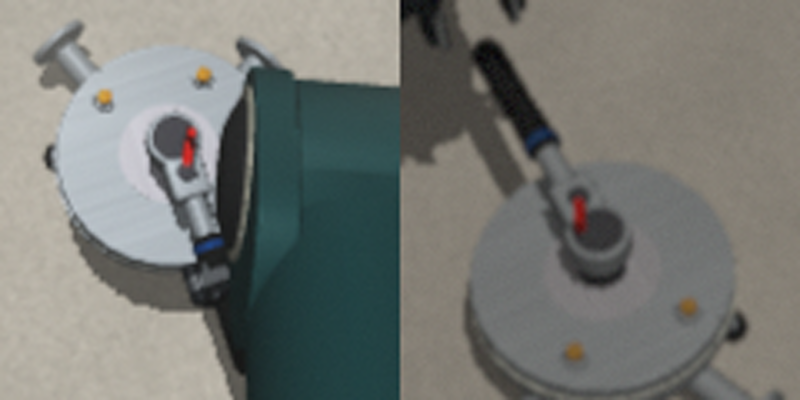

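The lever now lies to the right of the handle line: tab at (192,132) in the left panel and (580,215) in the right. The handle is essentially unmoved, with its grip from (487,48) to (538,140) in the right panel.

```bash
python3 - <<'E'
from h import *
for x,y in((487,48),(512,95),(538,140),(600,232)): print(back("scene",225+(x-400+.5)/3.333-.5,200+(y+.5)/3.333-.5,.1235 if y<200 else .1355).round(4))
E
python3 go.py .513 -.122 .1265 17.5
```

```text
[ 0.4617 -0.1329  0.1235]
[ 0.5077 -0.1209  0.1235]
[ 0.55   -0.1086  0.1235]
[ 0.6398 -0.0799  0.1355]
t 7.95 shift [ 0.08 -0.58  4.03] turn [ 0.01  0.   -0.02] F [-0.1  0.6  0.8] pos [ 0.5153 -0.1363  0.2272] w 0.0428
```

```bash
python3 -m inch '[[[0,0.1,-0.4,0.4,0,0,0],[0,0.1,-0.6,1,0,0,0],[0,0.1,-0.6,1.7,0,0,0],[0,0.1,-0.6,2.4,0,0,0],[0,0.1,-0.6,3.1,0,0,0],[0,0.1,-0.6,3.7,0,0,0],[0.15,0.1,-0.6,4,0,0,0],[0.15,0.1,-0.6,4,0,0,0]]]'; python3 go.py .513 -.121 .1265 17
```

```text
t: 8.75
tool_pos: [0.5158, -0.1183, 0.1249]
tool_rot: [-0.001, 0.988, 0.153, -0.001]
wrist_force: [-0.0, -0.6, -0.3]
grip_width: 0.0362
grip_force: 0.0
t 8.75 shift [-0.14  0.07 -0.06] turn [-0.01  0.01  0.07] F [-0.  -0.6 -0.3] pos [ 0.5158 -0.1183  0.1249] w 0.0362
```

```bash
python3 -m inch '[[[0.15,0,0.42,0,0,0,-0.57],[0.15,0.1,1.03,0,0,0,-1.43],[0.15,0.23,1.54,0,0,0,-2.15],[0.15,0.45,2.12,0,0,0,-3.01],[0.15,0.77,2.72,0,0,0,-3.94],[0.15,1.12,3.23,0,0,0,-4.8],[0.15,1.5,3.66,0,0,0,-5.59],[0.15,1.77,3.91,0,0,0,-6.09]]]'; python3 go.py .583 -.201 .1265 65.7
```

```text
t: 9.55
tool_pos: [0.5885, -0.1997, 0.1266]
tool_rot: [0.0, 0.837, 0.548, 0.0]
wrist_force: [-0.6, 1.1, -0.2]
grip_width: 0.0365
grip_force: 0.0
t 9.55 shift [-0.14 -0.18  0.  ] turn [ 0.01 -0.    0.09] F [-0.6  1.1 -0.2] pos [ 0.5885 -0.1997  0.1266] w 0.0365
```

```bash
python3 -m inch '[[[0.15,0.02,-0.41,0,0,0,0.57],[0.15,0.08,-0.91,0,0,0,1.29],[0.15,0.23,-1.51,0,0,0,2.15],[0.15,0.44,-2.08,0,0,0,3.01],[0.15,0.73,-2.62,0,0,0,3.87],[0.15,1.07,-3.13,0,0,0,4.73],[0.15,1.37,-3.48,0,0,0,5.37],[0.15,1.47,-3.59,0,0,0,5.59]]]'
cat > f.py <<'E'
from h import *
ax=np.array([.638,-.082])
F=[];o=status.get_obs()
for i in range(3): imaging.camera("top"); F.append(status.get_obs()["wrist_force"])
o=status.get_obs(); F=np.mean(F,0); p=np.array(o["tool_pos"][:2])-ax; r=np.hypot(*p); a=np.degrees(np.arctan2(-p[1],-p[0]))
yaw=np.degrees(2*np.arctan2(o["tool_rot"][2],o["tool_rot"][1]))
print("t",round(o["t"],2),"r",round(r,4),"ang from start",round(np.radians(16.7-a),3),"tangential",round(float(-a),1),"yaw",round(yaw,1),"F",F.round(1),"torque on nut cw",round(float(p[0]*F[1]-p[1]*F[0]),2))
E
python3 f.py
```

```text
t: 10.35
tool_pos: [0.5202, -0.1287, 0.1267]
tool_rot: [0.001, 0.983, 0.185, 0.0]
wrist_force: [-0.3, -5.6, -1.1]
grip_width: 0.0361
grip_force: 2.3
t 10.5 r 0.1266 ang from start -0.091 tangential -21.9 yaw 21.6 F [-0.5 -2.9  1. ] torque on nut cw 0.32
```

```bash
python3 -m inch '[[[0.15,0,-0.1,0,0,0,0.14],[0.15,0,-0.2,0,0,0,0.28],[0.15,0.01,-0.3,0,0,0,0.42],[0.15,0.02,-0.4,0,0,0,0.56],[0.15,0.02,-0.46,0,0,0,0.64],[0.15,0.02,-0.46,0,0,0,0.64],[0.15,0.02,-0.46,0,0,0,0.64],[0.15,0.02,-0.46,0,0,0,0.64]]]'|grep force;python3 f.py
```

```text
wrist_force: [2.2, -1.7, 1.5]
grip_force: 1.5
t 11.45 r 0.1271 ang from start 0.001 tangential -16.6 yaw 16.4 F [ 2.4 -1.8  1.5] torque on nut cw 0.3
```

Run:
```python
from h import *
b=imaging.camera("scene")[200:320,225:345]
cv2.imwrite("pics/c5.png",cv2.resize(b,(500,500),interpolation=cv2.INTER_CUBIC))
```

```text
(no output)
```

View pics/c5.png

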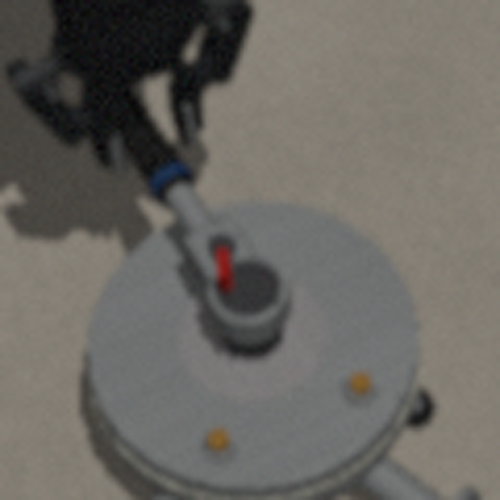

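The ratchet is driving, the handle is at about its start angle with the grip between the fingers at (140,140), and the lever stays on the tighten side at (222,265). Next come measured steps.

```bash
python3 -m inch '[[[0.15,0,-0.1,0,0,0,0.14],[0.15,0,-0.2,0,0,0,0.28],[0.15,0.01,-0.3,0,0,0,0.42],[0.15,0.02,-0.4,0,0,0,0.56],[0.15,0.02,-0.46,0,0,0,0.64],[0.15,0.02,-0.46,0,0,0,0.64],[0.15,0.02,-0.46,0,0,0,0.64],[0.15,0.02,-0.46,0,0,0,0.64]]]'|grep force;python3 f.py
```

```text
wrist_force: [1.6, -3.1, 1.2]
grip_force: 1.4
t 12.45 r 0.1271 ang from start 0.091 tangential -11.5 yaw 11.3 F [ 1.  -2.8  0.5] torque on nut cw 0.38
```

```bash
python3 -m inch '[[[0.15,0,-0.1,0,0,0,0.14],[0.15,0,-0.2,0,0,0,0.28],[0.15,0.01,-0.3,0,0,0,0.42],[0.15,0.02,-0.4,0,0,0,0.56],[0.15,0.02,-0.46,0,0,0,0.64],[0.15,0.02,-0.46,0,0,0,0.64],[0.15,0.02,-0.46,0,0,0,0.64],[0.15,0.02,-0.46,0,0,0,0.64]]]'|grep force;python3 f.py
```

```text
wrist_force: [-1.1, -3.9, 1.2]
grip_force: 1.5
t 13.4 r 0.1271 ang from start 0.182 tangential -6.3 yaw 6.2 F [-0.9 -2.9  0.7] torque on nut cw 0.35
```

```bash
python3 -m inch '[[[0.15,0,-0.1,0,0,0,0.14],[0.15,0,-0.2,0,0,0,0.28],[0.15,0.01,-0.3,0,0,0,0.42],[0.15,0.02,-0.4,0,0,0,0.56],[0.15,0.02,-0.46,0,0,0,0.64],[0.15,0.02,-0.46,0,0,0,0.64],[0.15,0.02,-0.46,0,0,0,0.64],[0.15,0.02,-0.46,0,0,0,0.64]]]'|grep force;python3 f.py
```

```text
wrist_force: [-1.1, -4.3, -0.1]
grip_force: 1.5
t 14.35 r 0.1271 ang from start 0.273 tangential -1.1 yaw 1.0 F [-2.1 -3.1 -0.3] torque on nut cw 0.39
```

```bash
python3 -m inch '[[[0.15,0,-0.1,0,0,0,0.14],[0.15,0,-0.2,0,0,0,0.28],[0.15,0.01,-0.3,0,0,0,0.42],[0.15,0.02,-0.4,0,0,0,0.56],[0.15,0.02,-0.46,0,0,0,0.64],[0.15,0.02,-0.46,0,0,0,0.64],[0.15,0.02,-0.46,0,0,0,0.64],[0.15,0.02,-0.46,0,0,0,0.64]]]'|grep force;python3 f.py
```

```text
wrist_force: [-2.6, -7.0, -0.2]
grip_force: 3.6
t 15.3 r 0.1272 ang from start 0.36 tangential 3.9 yaw -4.1 F [-1.9 -7.3  0.3] torque on nut cw 0.94
```

Gasket contact (0.94 N m). I'll take smaller steps now.

```bash
python3 -m inch '[[[0.15,0,-0.05,0,0,0,0.07],[0.15,0,-0.1,0,0,0,0.14],[0.15,0,-0.15,0,0,0,0.21],[0.15,0,-0.18,0,0,0,0.25],[0.15,0,-0.18,0,0,0,0.25],[0.15,0,-0.18,0,0,0,0.25],[0.15,0,-0.18,0,0,0,0.25],[0.15,0,-0.18,0,0,0,0.25]]]'|grep force;python3 f.py
```

```text
wrist_force: [-1.8, -10.8, -0.7]
grip_force: 5.4
t 16.25 r 0.1271 ang from start 0.39 tangential 5.7 yaw -6.2 F [ -2.2 -10.6  -0.4] torque on nut cw 1.36
```

```bash
python3 -m inch '[[[0.15,0,-0.04,0,0,0,0.05],[0.15,0,-0.08,0,0,0,0.1],[0.15,0,-0.12,0,0,0,0.16],[0.15,0,-0.14,0,0,0,0.19],[0.15,0,-0.14,0,0,0,0.19],[0.15,0,-0.14,0,0,0,0.19],[0.15,0,-0.14,0,0,0,0.19],[0.15,0,-0.14,0,0,0,0.19]]]'|grep force;python3 f.py
```

```text
wrist_force: [-2.1, -13.9, 0.9]
grip_force: 6.8
t 17.2 r 0.1272 ang from start 0.414 tangential 7.0 yaw -7.7 F [ -2.4 -13.3   0.2] torque on nut cw 1.72
```

```bash
python3 -m inch '[[[0.1,0,0.03,0,0,0,0],[0,0,0.08,0,0,0,0],[-0.1,0,0.15,0,0,0,0],[-0.3,0,0.25,0,0,0,0],[-0.5,0,0.35,0,0,0,0],[-0.5,0,0.4,0,0,0,0],[-0.5,0,0.4,0,0,0,0],[-0.5,0,0.4,0,0,0,0]]]'; python3 -m inch '[[[-0.5,0,0,-0.2,0,0,0],[-0.5,0,0,-0.8,0,0,0],[-0.5,0,0,-1.6,0,0,0],[-0.5,0,0,-2.4,0,0,0],[-0.5,0,0,-3.2,0,0,0],[-0.5,0,0,-4,0,0,0],[-0.5,0,0,-4.5,0,0,0],[-0.5,0,0,-4.8,0,0,0]]]'; python3 go.py .40 -.15 .25 0
```

```text
t: 18.0
tool_pos: [0.5106, -0.0747, 0.1258]
tool_rot: [-0.0, 0.998, -0.066, -0.0]
wrist_force: [-0.4, 0.3, -0.2]
grip_width: 0.0641
grip_force: 0.0
t: 18.8
tool_pos: [0.5108, -0.0748, 0.2469]
tool_rot: [0.0, 0.998, -0.066, 0.001]
wrist_force: [0.4, -0.1, -0.7]
grip_width: 0.0641
grip_force: 0.0
t 18.8 shift [-4.    3.57 -0.13] turn [ 0.   -0.01 -0.95] F [ 0.4 -0.1 -0.7] pos [ 0.5108 -0.0748  0.2469] w 0.0641
```

```bash
python3 -m inch '[[[-0.5,-0.8,0,0,0,0,0],[-0.5,-1.6,0,0,0,0,0],[-0.5,-2.4,0,0,0,0,0],[-0.5,-3.2,0,0,0,0,0],[-0.5,-3.8,0,0,0,0,0],[-0.5,-4,0,0,0,0,0],[-0.5,-4,0,0,0,0,0],[-0.5,-4,0,0,0,0,0]]]'
python3 - <<'E'
from h import *
a=imaging.camera("top")[160:300,300:500];b=imaging.camera("scene")[190:330,120:320]
cv2.imwrite("pics/c6.png",cv2.resize(np.hstack([a,b]),(800,280),interpolation=cv2.INTER_CUBIC))
E
```

```text
t: 19.6
tool_pos: [0.4121, -0.0617, 0.2458]
tool_rot: [-0.0, 0.998, -0.066, 0.0]
wrist_force: [0.3, -1.1, -0.0]
grip_width: 0.0641
grip_force: 0.0
```

View pics/c6.png

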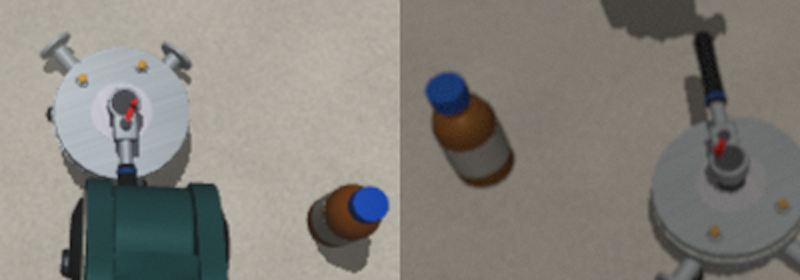

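The ratchet is free, with its lever on the tighten side at (132,108) on the left and (721,147) on the right. The bottle at (350,215) is undisturbed and nothing touches the ratchet.

```bash
python3 -c "
from plant import ticket; print(ticket.finish_job())"
```

```text
the job is handed in; nothing more can be done
None
```

I flipped the lever to tighten and drove the nut down onto its gasket until the wrist force gave about 1.7 N m (1.72 measured). Then I let go of the ratchet, moved the arm clear and handed the job in at about 20 s; no verdict came back.

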